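Take out the plate sealer's transport wedge and open its drawer

TASK

The plate sealer on the bench still has its transport wedge jammed in under the heavy platen, and as long as the platen is held up the drawer below it is locked. Work the wedge straight out towards the front and lay it down on the bench on its flat underside, clear of the sealer and of the drawer's path; then pull the drawer out all the way to its stop. Do not drag the sealer across the bench, and leave the other things where they are.

Things in the scene. Friction and masses are not known exactly. Their poses are not given: they have to be found in the camera images.
- sealer: Low white bench instrument, 170 mm deep (x), 200 wide (y), 130 high. Only stands on four rubber feet, about 5 kg in all: a pull over some 23 to 40 N drags it. Origin: on the bench under its middle; x points from its front (face at x = -0.090) to its back, y left as seen facing it, z up. Platen on top, drawer in the middle, a side rail left and right (tops at z = 0.060).
- channel (a point): Front mouth, at floor level (z = 0.060), of the wedge's channel on the right-hand rail, in the sealer's frame at x = -0.090, y = -0.077; axes as the sealer's. The channel runs along the sealer's x, 33 mm wide between two 5 mm thick cheeks 5 mm high. Its first 45 mm, in front of the platen, are open above.
- platen (a joint): Heavy white platen with aluminium sole (100 x 196 x 42 mm, 0.8 to 1.5 kg), sinks on two posts by its own weight. Height in m above its rest: 0 when down on its stops (sole 66 mm, top 108 mm above the bench), about 0.009 to 0.011 on the wedge. Above about 0.004 its interlock holds the drawer shut; below, the drawer is free.
- wedge: Grey plastic wedge, 150 mm long (x), 30 wide (y), 70 g. Origin: middle of its flat underside; x points from thick tail (x = -0.075) to thin tip (+0.075), z up. At first it lies in the channel, tip inward, 58 to 72 mm of it under the platen and the tail standing out 33 to 47 mm in front of the sealer. Side play 1.5 mm: pulled askew it binds. Pulled straight it takes about 6 to 20 N.
- wedge_tail (a point): Middle of the wedge's tail, 18 mm from its end and 11 mm above its underside; axes as the wedge's. The tail is a block with upright parallel sides, 36 mm long, 30 wide, 22 high, with dark ribs: the place to grip it, across its width. From the tail the top slopes down to 8 mm at the tip.
- drawer (a joint): Drawer of the sealer, slides out of the front along the sealer's -x. Travel in m, 0 shut. How far it comes out is set by an adjustable stop hidden under it, clamped anywhere between 45 and 85 mm of travel; the stop is hard and is felt as a sudden rise of the pull. Sliding takes about 3 N and it stays where it is left.
- end_switch (a joint): Spring plunger of the end switch on the drawer's hidden stop, pressed in by the drawer: 0 while the drawer is away from the stop; it begins to move 4 mm of travel before the stop and reads 0.004 with the drawer hard against it.
- drawer_handle (a point): Middle of the drawer's handle: round steel bar, 10 mm thick, 56 mm long along the sealer's y, 51 mm above the bench, 32 mm of free gap between it and the drawer front; free from above. Axes as the sealer's. Shut, it is at x = -0.134 in the sealer's frame.
- notebook: Bystander, to be left alone: purple ring-bound notebook, 148x109x14 mm, in front of the monitor. Origin: middle of its underside.
- tip_box: Bystander, to be left alone: blue pipette tip box with clear lid, 89x122x72 mm, right of the middle. Origin: middle of its underside.
- wash_bottle: Bystander, to be left alone: white wash bottle with bent spout, 68 mm wide, 225 mm tall, between computer tower and analyser. Origin: middle of its underside.
- screwdriver: Bystander, to be left alone: small screwdriver, 170 mm long, right front. Origin: middle of its underside.
- timer: Bystander, to be left alone: lab timer, 62x68x20 mm, right. Origin: middle of its underside.
- tape: Bystander, to be left alone: roll of tape lying flat, 104 mm across, 25 mm high, in the middle. Origin: middle of its underside.
- mouse: Bystander, to be left alone: computer mouse, 109x62x40 mm, in the middle, stuck to its place. Origin: middle of its underside.

How it is judged:
By the outcome, as a careful person would: the job done as asked, in the order asked, and still so for the second after the job is handed in, with the robot touching nothing.
It also fails if it takes over 58 s, if anything falls off the work surface, if the arm or the gripper's body presses on something with over 40 N, if the wrist force passes 120 N, or if a joint passes its speed limit or range.

ROBOT

A 6-joint arm with a two-finger parallel gripper is mounted at the origin on a cart in front of the work surface, level with it; the furniture and walls round the work are solid. World frame = base frame: x ahead of the robot, y to its left, z up, the work surface at z = 0. Lengths are in m, angles in rad, forces in N, time in s.
With the tool pointing down it reaches from about 0.4 to 0.825 m from the base axis. Payload 7 kg.
Tool frame: the origin (TCP) lies midway between the tips of the shut fingers; the grasp point (between the pads) lies 19 mm behind it; z points along the fingers, y is the line along which they close (so a half turn about z gives the same grasp; the last joint's range is limited). The gripper opens to 88 mm and grips with 3 to 60 N. Pads are 19 mm wide; open, the fingers measure 130 mm over their backs; the gripper's body (78 mm by 193 mm) begins 47 mm behind the grasp point.
Start: joints at [1.497, 0.359, 0.012, 0, -1.224, -0.288], TCP at [0.239, 0.631, 0.227] pointing down, gripper open.
Joint ranges: [-3.07, 3.07], [-1.43, 2.12], [-1.02, 1.25], [-3.03, 1.67], [-3.05, -0], [-3.03, 3.03]. Speed limits (rad/s): [2.39, 2.39, 3.01, 3.14, 3.14, 3.14].

INTERFACE

Orientations are given as [roll, pitch, yaw] about the fixed x, y, z axes, in that order (R = Rz(yaw) Ry(pitch) Rx(roll)).
In Python, from workcell import status, eyes, order, spotter gives the robot as it stands.
- The arm moves only by the shell command python3 -m inch 'ROWS'. ROWS is JSON, a list of rows, each an object with "delta_pos": the shift along the tool's x, y, z as a fraction of full scale, a list of three; "yaw": the turn about the tool's z as a fraction of full scale; "gripper": the opening, from 0 (shut) to 1 (fully open). In form: [{"delta_pos": [x, y, z], "yaw": yaw, "gripper": gripper}, ...]. A call has 1 to 8 rows; each row is the pose to reach, as a shift and turn from the pose commanded when the call began, along the tool's axes at that moment; what a row does not reach only later rows make up. Full scale, the value 1, is 10 cm for a shift and 60 degrees for a turn. A row lasts 1/8 s, in which the tool goes at most 62.5 mm and 10.7 degrees, less where a joint would pass 70% of its speed; a pose out of reach is approached as far as the arm can. A call with a number of a shift or a turn outside -1 to 1 is refused whole. A call with a gripper value outside its range is refused whole. The fingers move at their own pace and stop on an object; the grip force is fixed at half the most. Time passes only in rows, so rows that repeat a pose let the fingers close. It gives the time, the measured TCP pose, the force, the opening and the grip force at its end, in the units of the state.
- status.observe(): the state, without advancing time (a new reading comes with each control period).
- eyes.grab_frame(name): name is "side" or "top" or "wrist"; returns (picture, depth): 480x640x3 uint8, red, green, blue; 480x640 float32, m along the optical axis (not along the pixel's ray), 0 where there is no reading.
- eyes.camera_params(name): a dict with "vfov" (degrees; the focal length in pixels is half the picture's height over the tangent of half this angle, whatever the lens; pixels are square), "cx", "cy" (the principal point, pixels), "dist_coeffs" ([k1, k2, p1, p2, k3] as OpenCV has them; the pictures are not rectified), "R" (3x3) and "t" (3): a world point X has camera coordinates R X + t; the wrist camera has in their place "hand_eye" (4x4, takes a point from camera to tool coordinates, whose origin is the TCP and whose axes are the flange's). Camera axes: x right, y down, z forward; pixel columns grow to the right and rows downward; lengths in m; the calibration is good to about 2 mm. A picture is of the moment at which its call begins: read the wrist's pose just before it. camera_params takes no time and is no camera call.
- order.job_done(): hands the job in; it is judged then, once.
Trained networks look in the newest picture that a camera, given by its name, has taken for a name from the list of things; names that differ only in an ending like _2 or _b are one class to them, and where a whole thing is asked for, a point or a joint stands for the part that bears it (a point fixed in the world has none). Each returns a list of dicts, best first, with "confidence" (0 to 1); they miss things now and then, are a little off and sometimes report something else, mostly with a low value. They report only what shows in the picture. A call takes as long as a camera call.
- spotter.find_in(camera, name): "box" ([left, top, right, bottom] in pixels, round what is visible of it).
- spotter.silhouettes(camera, name): "pixels" (480x640 bool, what is visible of it) and "box" ([left, top, right, bottom] in pixels, round what is visible of it).
The state is a dict: "time_s": time; "joint_pos": joint angles; "joint_vel": joint speeds; "joint_efforts": joint torques, N m; "tool_pos": TCP position; "orientation": TCP orientation; "wrist_force": force on the tool from outside, world axes, zero at the start; "ft_torque": the same for the moment, N m; "opening": finger opening in m; "grip_force": force on a finger pad.
Only numpy, scipy, OpenCV 4.12 (cv2) and the standard library are available. Lean on these libraries where they do the work, as an engineer would, in place of code of your own. Each camera call takes 0.05 s, during which the arm holds its last target. There are 200 camera calls.

## Working session

There is one attempt and no reset: what is moved stays moved. The work goes in short steps, Python scripts to look and compute and a shell command to move; the robot and the scene stay as the last step left them, time stands still between calls to the robot, and variables do not carry over. Pictures are saved under pics/ and viewed, at most 10 in all, crops included, and the job is handed in when it is done.

```bash
mkdir -p pics; cat > h.py <<'E'
import numpy as np, cv2
from scipy.spatial.transform import Rotation as Ro
from workcell import status, eyes, order, spotter
def grab(n):
    s=status.observe(); im,d=eyes.grab_frame(n); p=eyes.camera_params(n)
    f=240/np.tan(np.radians(p["vfov"])/2)
    K=np.array([[f,0,p["cx"]],[0,f,p["cy"]],[0,0,1]]); D=np.array(p["dist_coeffs"],float)
    if "R" in p: R=np.array(p["R"]);t=np.array(p["t"]); A=R.T; b=-R.T@t
    else:
        H=np.array(p["hand_eye"]); T=Ro.from_euler('xyz',s["orientation"]).as_matrix()
        A=T@H[:3,:3]; b=T@H[:3,3]+np.array(s["tool_pos"])
    return dict(im=im,d=d,K=K,D=D,A=A,b=b,s=s)
def world(g,uv,z=None):
    """pixels Nx2 -> world, by depth or by plane height z"""
    uv=np.asarray(uv,float).reshape(-1,2)
    n=cv2.undistortPoints(uv.reshape(-1,1,2),g["K"],g["D"]).reshape(-1,2)
    r=np.c_[n,np.ones(len(n))]
    if z is None:
        dd=g["d"][uv[:,1].astype(int),uv[:,0].astype(int)]
        X=(r*dd[:,None])@g["A"].T+g["b"]; X[dd==0]=np.nan; return X
    w=r@g["A"].T; return g["b"]+w*((z-g["b"][2])/w[:,2])[:,None]
def save(g,n): cv2.imwrite("pics/"+n,cv2.cvtColor(g["im"],cv2.COLOR_RGB2BGR))
def maskpts(g,m): 
    v,u=np.nonzero(m); return world(g,np.c_[u,v])
E
python3 - <<'E'
from h import *
np.set_printoptions(precision=4,suppress=True)
g=grab("top"); save(g,"top.png"); print(g["b"])
for n in ["sealer","wedge","drawer_handle","platen"]:
    for r in spotter.silhouettes("top",n)[:2]:
        P=maskpts(g,r["pixels"]); P=P[~np.isnan(P[:,0])]
        print(n,r["confidence"],r["box"],len(P),np.percentile(P,[1,50,99],axis=0).ravel() if len(P) else '')
g=grab("side"); save(g,"side.png"); print(g["b"])
E
```

```text
[0.4134 0.0672 1.4179]
sealer 0.93 [132.8, 179.5, 240.0, 279.0] 5658 [0.4453 0.3136 0.0003 0.5502 0.4168 0.1116 0.6718 0.5392 0.1265]
sealer 0.18 [181.0, 224.3, 230.0, 271.4] 1028 [0.4531 0.3175 0.026  0.5104 0.3771 0.0366 0.5633 0.4314 0.0631]
wedge 0.96 [215.5, 216.4, 241.5, 244.5] 398 [0.5194 0.2784 0.0595 0.5532 0.3111 0.0793 0.5898 0.3453 0.0868]
drawer_handle 0.87 [178.9, 224.7, 230.6, 275.4] 1147 [ 0.4518  0.3178 -0.0031  0.5079  0.3752  0.0359  0.5627  0.4303  0.0697]
drawer_handle 0.59 [428.3, 287.8, 449.0, 320.3] 233 [ 0.3389 -0.2659 -0.0042  0.3771 -0.2363  0.0146  0.4144 -0.209   0.023 ]
platen 0.78 [138.8, 186.6, 222.7, 263.5] 3241 [0.4769 0.3358 0.0669 0.5654 0.4271 0.1166 0.6491 0.5158 0.1236]
[ 0.0622 -1.1316  0.7182]
```

```bash
python3 -c "
import cv2,numpy as np
a=cv2.imread('pics/top.png');b=cv2.imread('pics/side.png')
cv2.imwrite('pics/both.png',cv2.resize(np.vstack([a,b]),(450,600)) if 0 else np.hstack([cv2.resize(a,(400,300)),cv2.resize(b,(400,300))]))"
```

```text
(no output)
```

View pics/top.png

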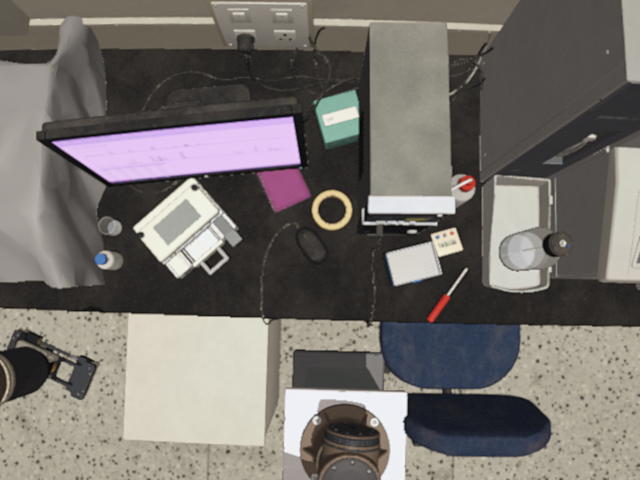

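View pics/side.png

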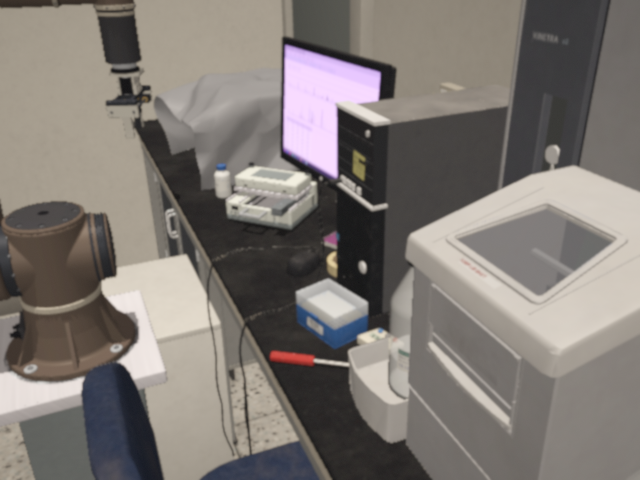

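The top view shows the sealer at about (185,228) with its front facing the lower right. The handle is near (215,262) and the wedge tail near (232,235). The floor in front of the wedge is free as far as the mouse (312,245). Next I'll fit the sealer pose.

```bash
python3 - <<'E'
from h import *
np.set_printoptions(precision=4,suppress=True)
g=grab("top")
m=spotter.silhouettes("top","platen")[0]["pixels"]
P=maskpts(g,m); P=P[(P[:,2]>.108)&(P[:,2]<.127)]
r=cv2.minAreaRect((P[:,:2]*1000).astype(np.float32)); print("platen",r)
m=spotter.silhouettes("top","sealer")[0]["pixels"]
P=maskpts(g,m); P=P[(P[:,2]>.02)];r=cv2.minAreaRect((P[:,:2]*1000).astype(np.float32)); print("sealer",r)
m=spotter.silhouettes("top","wedge")[0]["pixels"]
P=maskpts(g,m); P=P[(P[:,2]>.07)];r=cv2.minAreaRect((P[:,:2]*1000).astype(np.float32)); print("wedge",r)
T=Ro.from_euler('xyz',g["s"]["orientation"]).as_matrix(); print(T, g["s"]["tool_pos"])
for n in ["mouse","tape","notebook"]:
    for r in spotter.silhouettes("top",n)[:1]:
        P=maskpts(g,r["pixels"]);print(n,r["confidence"],np.nanpercentile(P,[2,50,98],axis=0).ravel())
E
```

```text
platen ((567.896484375, 431.3815612792969), (97.90499114990234, 191.7866668701172), 43.62306594848633)
sealer ((544.3518676757812, 407.3826904296875), (218.7916259765625, 198.85536193847656), 43.97377014160156)
wedge ((556.485107421875, 312.2708740234375), (84.23778533935547, 33.50877380371094), 43.47534942626953)
[[ 0.9352 -0.354  -0.0001]
 [-0.354  -0.9352 -0.0005]
 [ 0.0001  0.0006 -1.    ]] [0.2389 0.6311 0.2262]
mouse 0.73 [0.4856 0.0619 0.0066 0.5266 0.1004 0.0294 0.5722 0.1387 0.0399]
tape 0.72 [0.573  0.0015 0.0041 0.6246 0.0446 0.023  0.6694 0.0963 0.0293]
notebook 0.63 [0.6264 0.1188 0.0042 0.6809 0.1783 0.0104 0.7235 0.2403 0.0166]
```

```bash
python3 -m inch '[{"delta_pos":[0.4,0.3,-0.5],"yaw":0,"gripper":0.5},{"delta_pos":[0.9,0.67,-1.0],"yaw":0,"gripper":0.5},{"delta_pos":[0.9,0.67,-1.0],"yaw":0,"gripper":0.5}]'
python3 -m inch '[{"delta_pos":[0.45,0.33,0],"yaw":0,"gripper":0.5},{"delta_pos":[0.93,0.67,0],"yaw":0,"gripper":0.5},{"delta_pos":[0.93,0.67,0],"yaw":0,"gripper":0.5}]'
python3 -m inch '[{"delta_pos":[0.45,0.33,0],"yaw":0,"gripper":0.5},{"delta_pos":[0.93,0.67,0],"yaw":0,"gripper":0.5},{"delta_pos":[0.93,0.67,0],"yaw":0,"gripper":0.5}]'
python3 -m inch '[{"delta_pos":[0.45,0.33,0],"yaw":-0.17,"gripper":0.5},{"delta_pos":[0.93,0.67,0],"yaw":-0.34,"gripper":0.5},{"delta_pos":[0.93,0.67,0],"yaw":-0.5,"gripper":0.5},{"delta_pos":[0.93,0.67,0],"yaw":-0.67,"gripper":0.5},{"delta_pos":[0.93,0.67,0],"yaw":-0.84,"gripper":0.5},{"delta_pos":[0.93,0.67,0],"yaw":-1,"gripper":0.5},{"delta_pos":[0.93,0.67,0],"yaw":-1,"gripper":0.5}]'
python3 - <<'E'
from h import *
g=grab("wrist"); save(g,"w1.png"); s=g["s"]; print(s["time_s"],s["tool_pos"],np.degrees(s["orientation"]),s["joint_pos"],g["b"])
E
```

```text
time_s: 1.02
tool_pos: [0.3008, 0.5357, 0.33]
orientation: [-3.137, -0.0, -0.363]
wrist_force: [0.2, 0.8, -0.7]
opening: 0.0632
grip_force: 0.0
time_s: 1.4
tool_pos: [0.364, 0.4385, 0.3269]
orientation: [-3.141, 0.0, -0.365]
wrist_force: [-0.3, 0.6, 0.6]
opening: 0.0444
grip_force: 0.0
time_s: 1.78
tool_pos: [0.4271, 0.3436, 0.3264]
orientation: [3.141, 0.0, -0.365]
wrist_force: [-0.4, 0.3, 0.1]
opening: 0.0439
grip_force: 0.0
time_s: 2.65
tool_pos: [0.4889, 0.2511, 0.326]
orientation: [-3.141, 0.001, 0.685]
wrist_force: [-0.2, -1.2, 0.1]
opening: 0.0438
grip_force: 0.0
2.65 [0.4888718  0.25114482 0.32601972] [-1.79987569e+02  4.08227317e-02  3.92558361e+01] [ 8.30810318e-01  1.01943370e-01 -1.00372405e-01 -3.24657752e-04
 -1.36915402e+00  1.42519465e+00] [0.55252901 0.30317816 0.48445001]
```

View pics/w1.png

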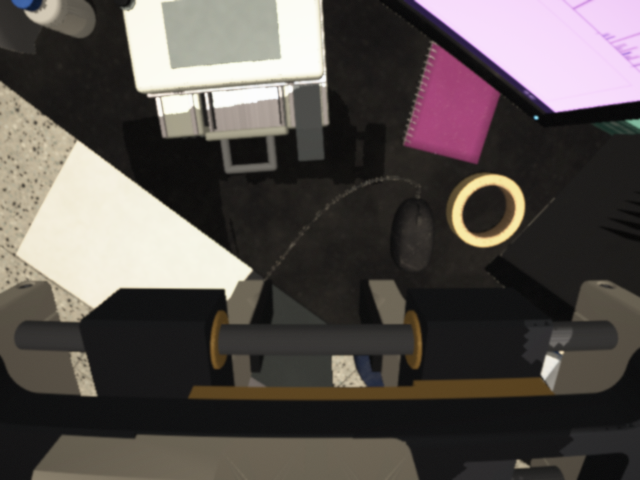

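The wrist view shows the wedge tail at about (310,125), the handle bar at (250,168) and the mouse cable arcing from (415,185) to (262,278). Next I'll refine the tail and yaw from this closer view.

```bash
python3 - <<'E'
from h import *
np.set_printoptions(precision=4,suppress=True)
g=grab("wrist")
def rect(n,lo,hi):
    r=spotter.silhouettes("wrist",n)[0]; m=r["pixels"]
    P=maskpts(g,m); P=P[(P[:,2]>lo)&(P[:,2]<hi)]
    q=cv2.minAreaRect((P[:,:2]*1000).astype(np.float32)); print(n,r["confidence"],r["box"],len(P),q,np.median(P[:,2]))
    return P
W=rect("wedge",.068,.092); rect("platen",.105,.13); rect("drawer_handle",.04,.06); S=rect("sealer",.03,.14)
# wedge in a 43.7deg frame
for a in (42.5,43.5,44.5):
    c,s=np.cos(np.radians(a)),np.sin(np.radians(a)); u=W[:,0]*c+W[:,1]*s; v=-W[:,0]*s+W[:,1]*c
    b=np.arange(np.percentile(u,.5),u.max(),.012); 
    print(a,u.min(),np.percentile(u,[.5,99.5]),[ (round((np.percentile(v[(u>=x)&(u<x+.012)],3)+np.percentile(v[(u>=x)&(u<x+.012)],97))/2,4)) for x in b if ((u>=x)&(u<x+.012)).sum()>20], [round(np.median(W[(u>=x)&(u<x+.012),2]),4) for x in b if ((u>=x)&(u<x+.012)).sum()>20])
T=Ro.from_euler('xyz',g["s"]["orientation"]).as_matrix(); print(T)
E
```

```text
wedge 0.62 [292.8, 85.2, 321.7, 160.8] 2006 ((553.6767578125, 315.01715087890625), (82.57230377197266, 30.300140380859375), 42.86821365356445) 0.08082861788672954
platen 0.7 [121.6, 2.1, 324.8, 98.4] 16552 ((563.2769775390625, 427.62225341796875), (84.59220123291016, 190.74530029296875), 43.016517639160156) 0.11853987621411513
drawer_handle 0.8 [204.3, 88.0, 289.4, 175.1] 1623 ((498.7630920410156, 366.9197998046875), (96.54491424560547, 95.98504638671875), 42.00581741333008) 0.05607707655951438
sealer 0.64 [113.0, 0.8, 328.1, 171.9] 24949 ((530.8722534179688, 397.027587890625), (184.0553741455078, 198.67398071289062), 42.916324615478516) 0.11772576745380536
42.5 0.5797566393906812 [0.5805 0.662 ] [np.float64(-0.1418), np.float64(-0.1418), np.float64(-0.1414), np.float64(-0.1419), np.float64(-0.1421), np.float64(-0.1416), np.float64(-0.1414)] [np.float64(0.0821), np.float64(0.082), np.float64(0.082), np.float64(0.0812), np.float64(0.0798), np.float64(0.0783), np.float64(0.077)]
43.5 0.5771722117662865 [0.5779 0.6594] [np.float64(-0.152), np.float64(-0.1522), np.float64(-0.152), np.float64(-0.1528), np.float64(-0.1532), np.float64(-0.1529), np.float64(-0.1528)] [np.float64(0.0821), np.float64(0.082), np.float64(0.0821), np.float64(0.0812), np.float64(0.0798), np.float64(0.0783), np.float64(0.077)]
44.5 0.5744119718949952 [0.5751 0.6568] [np.float64(-0.1623), np.float64(-0.1625), np.float64(-0.1626), np.float64(-0.1636), np.float64(-0.1641), np.float64(-0.1641), np.float64(-0.1642)] [np.float64(0.0821), np.float64(0.082), np.float64(0.082), np.float64(0.0812), np.float64(0.0798), np.float64(0.0783), np.float64(0.077)]
[[ 0.7759  0.6308 -0.0006]
 [ 0.6308 -0.7759 -0.0003]
 [-0.0006 -0.0001 -1.    ]]
```

```bash
python3 -m inch '[{"delta_pos":[0.4,-0.04,0.4],"yaw":-0.06,"gripper":0.5},{"delta_pos":[0.653,-0.071,0.8],"yaw":-0.06,"gripper":0.5},{"delta_pos":[0.653,-0.071,1],"yaw":-0.06,"gripper":0.5},{"delta_pos":[0.653,-0.071,1],"yaw":-0.06,"gripper":0.5}]'
python3 -m inch '[{"delta_pos":[0,0,0.4],"yaw":0,"gripper":0.5},{"delta_pos":[0,0,0.8],"yaw":0,"gripper":0.5},{"delta_pos":[0,0,1],"yaw":0,"gripper":0.5},{"delta_pos":[0,0,1],"yaw":0,"gripper":0.5}]'
python3 - <<'E'
from h import *
np.set_printoptions(precision=4,suppress=True)
g=grab("wrist"); save(g,"w2.png"); s=g["s"]; print(s["time_s"],s["tool_pos"],np.degrees(s["orientation"]),s["wrist_force"])
for r in spotter.silhouettes("wrist","wedge")[:1]:
    P=maskpts(g,r["pixels"]); P=P[(P[:,2]>.068)&(P[:,2]<.092)]; print(r["box"],r["confidence"],len(P),cv2.minAreaRect((P[:,:2]*1000).astype(np.float32)))
    P=(P-s["tool_pos"])@Ro.from_euler('xyz',s["orientation"]).as_matrix(); print(np.percentile(P,[.5,99.5],axis=0))
E
```

```text
time_s: 3.45
tool_pos: [0.5346, 0.2963, 0.2246]
orientation: [3.142, 0.004, 0.747]
wrist_force: [-0.1, 0.7, 0.6]
opening: 0.0439
grip_force: 0.0
time_s: 3.95
tool_pos: [0.5351, 0.2965, 0.1266]
orientation: [3.141, 0.001, 0.748]
wrist_force: [-0.2, 0.3, 0.5]
opening: 0.0438
grip_force: 0.0
3.95 [0.5351 0.2965 0.1266] [179.9878   0.0588  42.8429] [-0.1505  0.3016  0.4659]
[291.4, 158.3, 339.8, 285.0] 0.85 6171 ((552.9567260742188, 314.110107421875), (80.8640365600586, 30.598867416381836), 43.09056091308594)
[[-0.0143 -0.0157  0.0432]
 [ 0.0654  0.0141  0.0506]]
```

View pics/w2.png

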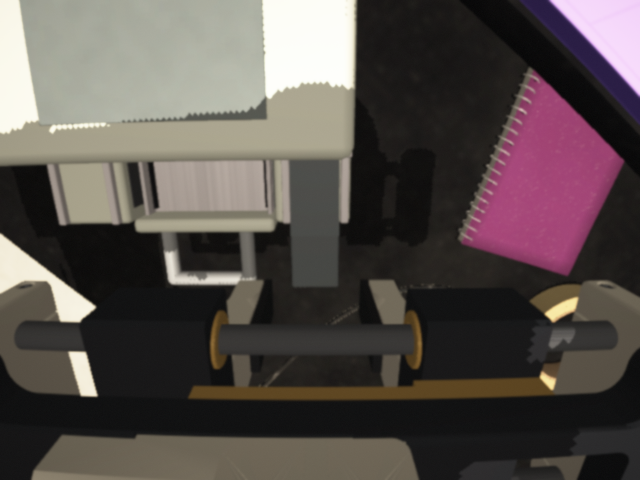

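The tail lies centred between the fingers, ending 14 mm behind the tool axis. I'll descend and grip.

```bash
python3 -m inch '[{"delta_pos":[0,-0.008,0.3],"yaw":0,"gripper":0.5},{"delta_pos":[0,-0.008,0.55],"yaw":0,"gripper":0.5},{"delta_pos":[0,-0.008,0.7],"yaw":0,"gripper":0.5},{"delta_pos":[0,-0.008,0.7],"yaw":0,"gripper":0.5},{"delta_pos":[0,-0.008,0.7],"yaw":0,"gripper":0.2},{"delta_pos":[0,-0.008,0.7],"yaw":0,"gripper":0.2},{"delta_pos":[0,-0.008,0.7],"yaw":0,"gripper":0.2},{"delta_pos":[0,-0.008,0.7],"yaw":0,"gripper":0.2}]'
```

```text
time_s: 5.05
tool_pos: [0.5353, 0.2979, 0.0577]
orientation: [3.141, -0.002, 0.749]
wrist_force: [-1.3, -0.1, 6.0]
opening: 0.0298
grip_force: 30.0
```

```bash
python3 -m inch '[{"delta_pos":[-0.03,0,-0.01],"yaw":0,"gripper":0.2},{"delta_pos":[-0.08,0,-0.01],"yaw":0,"gripper":0.2},{"delta_pos":[-0.13,0,-0.01],"yaw":0,"gripper":0.2},{"delta_pos":[-0.18,0,-0.01],"yaw":0,"gripper":0.2},{"delta_pos":[-0.18,0,-0.01],"yaw":0,"gripper":0.2}]'
```

```text
time_s: 5.68
tool_pos: [0.5221, 0.2861, 0.0578]
orientation: [-3.141, -0.002, 0.749]
wrist_force: [3.3, 4.1, -2.9]
opening: 0.0297
grip_force: 30.0
```

```bash
python3 -m inch '[{"delta_pos":[-0.06,0,0],"yaw":0,"gripper":0.2},{"delta_pos":[-0.12,0,0],"yaw":0,"gripper":0.2},{"delta_pos":[-0.18,0,0],"yaw":0,"gripper":0.2},{"delta_pos":[-0.24,0,0],"yaw":0,"gripper":0.2},{"delta_pos":[-0.3,0,0],"yaw":0,"gripper":0.2},{"delta_pos":[-0.36,0,0],"yaw":0,"gripper":0.2},{"delta_pos":[-0.42,0,0],"yaw":0,"gripper":0.2}]'
python3 -m inch '[{"delta_pos":[-0.08,0,0],"yaw":0,"gripper":0.2},{"delta_pos":[-0.18,0,0],"yaw":0,"gripper":0.2},{"delta_pos":[-0.28,0,0],"yaw":0,"gripper":0.2},{"delta_pos":[-0.38,0,0],"yaw":0,"gripper":0.2},{"delta_pos":[-0.48,0,0],"yaw":0,"gripper":0.2},{"delta_pos":[-0.58,0,0],"yaw":0,"gripper":0.2},{"delta_pos":[-0.58,0,0],"yaw":0,"gripper":0.2}]'
python3 - <<'E'
from h import *
np.set_printoptions(precision=4,suppress=True)
g=grab("wrist"); save(g,"w3.png"); s=g["s"]; print(s["tool_pos"],np.degrees(s["orientation"]),s["joint_pos"])
for n,lo,hi in (("wedge",.05,.1),("platen",.09,.12),("drawer_handle",.04,.062)):
  for r in spotter.silhouettes("wrist",n)[:1]:
    P=maskpts(g,r["pixels"]); P=P[(P[:,2]>lo)&(P[:,2]<hi)]; print(n,r["box"],r["confidence"],len(P),np.median(P[:,2]),cv2.minAreaRect((P[:,:2]*1000).astype(np.float32)))
    P=(P-s["tool_pos"])@Ro.from_euler('xyz',s["orientation"]).as_matrix(); print(np.percentile(P,[.5,50,99.5],axis=0))
E
```

```text
time_s: 6.55
tool_pos: [0.4919, 0.2579, 0.0581]
orientation: [3.142, -0.003, 0.749]
wrist_force: [5.5, 4.6, -2.1]
opening: 0.0298
grip_force: 30.0
time_s: 7.42
tool_pos: [0.4472, 0.2161, 0.0574]
orientation: [-3.141, 0.001, 0.748]
wrist_force: [-0.1, -0.2, 0.2]
opening: 0.0293
grip_force: 30.0
[0.4472 0.2161 0.0574] [-179.994     0.0775   42.8541] [ 0.8465  0.2521 -0.5901 -0.0004 -0.7299  1.4725]
```

View pics/w3.png

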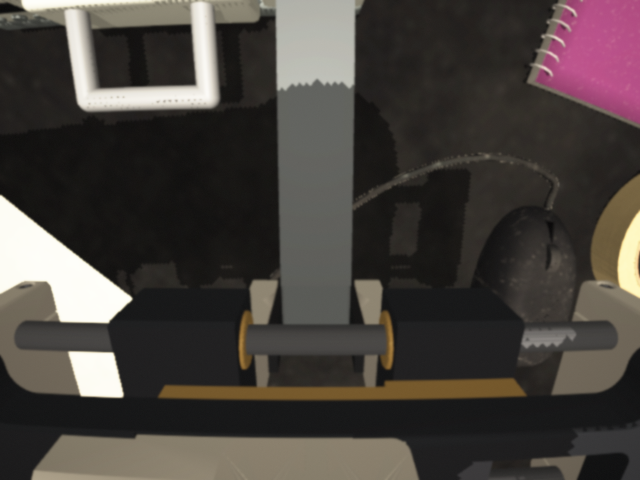

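The wedge is fully out: the tip is past the face and the pull force has dropped to zero. The bench to its right is open except for the mouse, and the cable starts at (355,205). I'll lift it, then check the bench edge and cable position for the laying spot.

```bash
python3 -m inch '[{"delta_pos":[-0.15,0,-0.1],"yaw":0,"gripper":0.2},{"delta_pos":[-0.3,0,-0.4],"yaw":0,"gripper":0.2},{"delta_pos":[-0.3,0,-0.7],"yaw":0,"gripper":0.2},{"delta_pos":[-0.3,0,-0.7],"yaw":0,"gripper":0.2}]'
python3 -m inch '[{"delta_pos":[0,0,0],"yaw":0.17,"gripper":0.2},{"delta_pos":[0,0,0],"yaw":0.34,"gripper":0.2},{"delta_pos":[0,0,0],"yaw":0.5,"gripper":0.2},{"delta_pos":[0,0,0],"yaw":0.67,"gripper":0.2},{"delta_pos":[0,0,0],"yaw":0.84,"gripper":0.2},{"delta_pos":[0,0,0],"yaw":1,"gripper":0.2},{"delta_pos":[0,0,0],"yaw":1,"gripper":0.2}]'
python3 -m inch '[{"delta_pos":[0,0,0],"yaw":0.17,"gripper":0.2},{"delta_pos":[0,0,0],"yaw":0.34,"gripper":0.2},{"delta_pos":[0,0,0],"yaw":0.5,"gripper":0.2},{"delta_pos":[0,0,0],"yaw":0.67,"gripper":0.2},{"delta_pos":[0,0,0],"yaw":0.84,"gripper":0.2},{"delta_pos":[0,0,0],"yaw":1,"gripper":0.2},{"delta_pos":[0,0,0],"yaw":1,"gripper":0.2}]'
python3 - <<'E'
from h import *
np.set_printoptions(precision=4,suppress=True)
s=status.observe(); print(s["tool_pos"],np.degrees(s["orientation"]),s["joint_pos"],s["opening"])
print(Ro.from_euler('xyz',s["orientation"]).as_matrix())
g=grab("top"); save(g,"top2.png")
print(world(g,[[262,260],[264,290],[268,318],[300,320],[330,322],[300,245],[312,262]],0.0))
for n,lo,hi in (("wedge",.0,.2),("platen",.09,.13)):
  for r in spotter.silhouettes("top",n)[:1]:
    P=maskpts(g,r["pixels"]); P=P[(P[:,2]>lo)&(P[:,2]<hi)]; print(n,r["box"],r["confidence"],len(P),np.median(P[:,2]),cv2.minAreaRect((P[:,:2]*1000).astype(np.float32)))
cv2.imwrite("pics/top2c.png",cv2.resize(cv2.cvtColor(g["im"][160:340,120:360],cv2.COLOR_RGB2BGR),None,fx=3,fy=3))
E
```

```text
time_s: 8.12
tool_pos: [0.4269, 0.1974, 0.1302]
orientation: [-3.141, -0.005, 0.749]
wrist_force: [0.3, 0.3, -0.5]
opening: 0.0298
grip_force: 30.0
time_s: 9.0
tool_pos: [0.4256, 0.1962, 0.1271]
orientation: [3.141, 0.001, -0.298]
wrist_force: [0.0, 0.3, -0.9]
opening: 0.0298
grip_force: 30.0
time_s: 9.88
tool_pos: [0.4259, 0.1965, 0.1273]
orientation: [3.141, -0.0, -1.342]
wrist_force: [-0.5, 0.4, -1.1]
opening: 0.0298
grip_force: 30.0
[0.4259 0.1965 0.1273] [179.9738  -0.0096 -76.8758] [ 0.8534  0.1126 -0.5666 -0.0002 -0.8921 -0.6242] 0.029762666449611966
[[ 0.2271 -0.9739 -0.0004]
 [-0.9739 -0.2271 -0.0003]
 [ 0.0002  0.0005 -1.    ]]
[[0.4854 0.2306 0.    ]
 [0.4062 0.2224 0.    ]
 [0.3331 0.2093 0.    ]
 [0.3305 0.1249 0.    ]
 [0.3276 0.0461 0.    ]
 [0.528  0.131  0.    ]
 [0.4838 0.0979 0.    ]]
wedge [283.3, 268.8, 323.4, 283.8] 0.82 454 0.14294056379038111 ((447.3403015136719, 117.2406997680664), (28.315942764282227, 97.29459381103516), 14.317084312438965)
```

View pics/top2c.png

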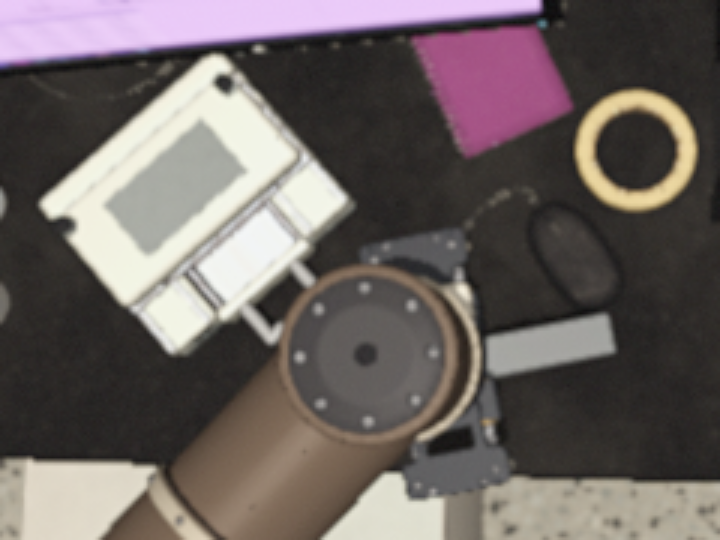

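The wedge is held with its tip towards −y, clear of the mouse. The bench edge is at x≈0.33 and the cable at y≈0.22, so I'll lay it around (0.415, 0.10).

```bash
python3 -m inch '[{"delta_pos":[0.2,0.1,0.2],"yaw":0.11,"gripper":0.2},{"delta_pos":[0.38,0.2,0.5],"yaw":0.22,"gripper":0.2},{"delta_pos":[0.38,0.2,0.8],"yaw":0.22,"gripper":0.2},{"delta_pos":[0.38,0.2,1],"yaw":0.22,"gripper":0.2},{"delta_pos":[0.38,0.2,1],"yaw":0.22,"gripper":0.2}]'
python3 -m inch '[{"delta_pos":[0,0,0.08],"yaw":0,"gripper":0.2},{"delta_pos":[0,0,0.16],"yaw":0,"gripper":0.2},{"delta_pos":[0,0,0.2],"yaw":0,"gripper":0.2},{"delta_pos":[0,0,0.23],"yaw":0,"gripper":0.2},{"delta_pos":[0,0,0.23],"yaw":0,"gripper":0.2}]'
```

```text
time_s: 10.65
tool_pos: [0.4144, 0.1544, 0.0265]
orientation: [3.139, -0.002, -1.574]
wrist_force: [0.2, 0.3, -0.7]
opening: 0.0297
grip_force: 30.0
time_s: 11.28
tool_pos: [0.4152, 0.1552, 0.0045]
orientation: [3.141, -0.0, -1.576]
wrist_force: [-0.6, 0.1, -1.0]
opening: 0.03
grip_force: 30.0
```

```bash
python3 -m inch '[{"delta_pos":[0,0,0.03],"yaw":0,"gripper":0.2},{"delta_pos":[0,0,0.03],"yaw":0,"gripper":0.2},{"delta_pos":[0,0,0.03],"yaw":0,"gripper":0.5},{"delta_pos":[0,0,0.02],"yaw":0,"gripper":0.5},{"delta_pos":[0,0,0.0],"yaw":0,"gripper":0.5}]'
python3 -m inch '[{"delta_pos":[0,0,-0.3],"yaw":0,"gripper":0.5},{"delta_pos":[0,0,-0.8],"yaw":0,"gripper":0.5},{"delta_pos":[0,0,-1],"yaw":0,"gripper":0.5},{"delta_pos":[0,0,-1],"yaw":0,"gripper":0.5}]'
python3 -m inch '[{"delta_pos":[0,0,-0.5],"yaw":0,"gripper":0.2},{"delta_pos":[0,0,-1],"yaw":0,"gripper":0.2},{"delta_pos":[0,0,-1],"yaw":0,"gripper":0.2}]'
python3 - <<'E'
from h import *
np.set_printoptions(precision=4,suppress=True)
s=status.observe(); print(s["tool_pos"],s["opening"])
for c in ("wrist","top"):
  g=grab(c); save(g,c+"5.png")
  for r in spotter.silhouettes(c,"wedge")[:1]:
    P=maskpts(g,r["pixels"]); P=P[(P[:,2]<.2)]; print(r["confidence"],np.percentile(P,[1,50,99],axis=0),cv2.minAreaRect((P[:,:2]*1000).astype(np.float32)))
for r in spotter.silhouettes("top","platen")[:1]:
    P=maskpts(g,r["pixels"]); P=P[P[:,2]>.09]; print(r["confidence"],np.median(P[:,2]),cv2.minAreaRect((P[:,:2]*1000).astype(np.float32)))
E
```

```text
time_s: 11.9
tool_pos: [0.4152, 0.1553, 0.0047]
orientation: [-3.142, 0.0, -1.577]
wrist_force: [-0.1, 0.8, 0.1]
opening: 0.0436
grip_force: 0.0
time_s: 12.4
tool_pos: [0.4161, 0.1561, 0.1063]
orientation: [-3.139, 0.003, -1.576]
wrist_force: [0.1, -0.7, -0.5]
opening: 0.0439
grip_force: 0.0
time_s: 12.78
tool_pos: [0.4167, 0.1564, 0.2073]
orientation: [-3.137, 0.004, -1.576]
wrist_force: [-0.3, -0.2, -0.6]
opening: 0.0204
grip_force: 0.0
[0.4167 0.1564 0.2073] 0.020447789526046724
0.83 [[0.4016 0.0256 0.0081]
 [0.4164 0.0948 0.0168]
 [0.4312 0.1717 0.0235]] ((416.4418029785156, 98.66830444335938), (150.18243408203125, 30.682415008544922), 89.01202392578125)
0.8 [[0.4026 0.0224 0.0028]
 [0.4172 0.0725 0.0134]
 [0.4317 0.1229 0.0234]] ((417.16302490234375, 73.25313568115234), (28.800281524658203, 101.97599792480469), 1.6309373378753662)
0.58 0.10705690070140295 ((567.8134155273438, 431.6106872558594), (99.21062469482422, 191.49505615234375), 43.773399353027344)
```

```bash
python3 -m inch '[{"delta_pos":[-0.5,0.04,0],"yaw":0,"gripper":0.2},{"delta_pos":[-0.85,0.07,0],"yaw":0,"gripper":0.2}]'
python3 -m inch '[{"delta_pos":[-0.5,0.04,0],"yaw":0,"gripper":0.2},{"delta_pos":[-0.85,0.07,0],"yaw":0,"gripper":0.2}]'
python3 -m inch '[{"delta_pos":[-0.5,0.04,0],"yaw":-0.17,"gripper":0.2},{"delta_pos":[-0.85,0.07,0],"yaw":-0.34,"gripper":0.2},{"delta_pos":[-0.85,0.07,0],"yaw":-0.5,"gripper":0.2},{"delta_pos":[-0.85,0.07,0],"yaw":-0.67,"gripper":0.2},{"delta_pos":[-0.85,0.07,0],"yaw":-0.72,"gripper":0.2},{"delta_pos":[-0.85,0.07,0],"yaw":-0.72,"gripper":0.2}]'
python3 - <<'E'
from h import *
np.set_printoptions(precision=4,suppress=True)
g=grab("wrist"); save(g,"w6.png"); s=g["s"]; print(s["time_s"],s["tool_pos"],np.degrees(s["orientation"]),s["opening"])
T=Ro.from_euler('xyz',s["orientation"]).as_matrix(); print(T)
c,q=np.cos(np.radians(43)),np.sin(np.radians(43))
for r in spotter.silhouettes("wrist","drawer_handle")[:1]:
    P=maskpts(g,r["pixels"]); print(r["box"],r["confidence"])
# handle bar: anything 0.046-0.06 high near the expected spot
v,u=np.mgrid[0:480,0:640]; P=world(g,np.c_[u.ravel(),v.ravel()])
d=P-[.4657,.3372,0]; U=d[:,0]*c+d[:,1]*q; V=-d[:,0]*q+d[:,1]*c
m=(abs(U)<.035)&(abs(V)<.045)&(P[:,2]>.045)&(P[:,2]<.065)
print(m.sum(),np.percentile(U[m],[1,25,50]),np.percentile(V[m],[1,50,99]))
b=m&(U<-0.003)|(m&(abs(V)<.012)&(U<.012)); print(cv2.minAreaRect((P[b][:,:2]*1000).astype(np.float32)),np.percentile(P[b][:,2],[50,95]))
E
```

```text
time_s: 13.28
tool_pos: [0.4083, 0.2411, 0.2034]
orientation: [3.14, -0.002, -1.577]
wrist_force: [0.5, -0.7, 0.6]
opening: 0.0174
grip_force: 0.0
time_s: 13.52
tool_pos: [0.4016, 0.3267, 0.2031]
orientation: [3.14, -0.002, -1.576]
wrist_force: [-0.4, -0.3, -0.5]
opening: 0.0176
grip_force: 0.0
time_s: 14.28
tool_pos: [0.3954, 0.4099, 0.2031]
orientation: [3.139, -0.001, -0.823]
wrist_force: [-0.7, -0.1, 0.1]
opening: 0.0174
grip_force: 0.0
14.275 [0.3954 0.4099 0.2031] [179.8627  -0.0498 -47.1596] 0.017366311959533465
[[ 0.68   -0.7332 -0.0012]
 [-0.7333 -0.68   -0.0023]
 [ 0.0009  0.0024 -1.    ]]
[198.6, 40.9, 319.3, 167.9] 0.55
1813 [-0.0028  0.0014  0.0063] [-0.0332 -0.0047  0.0321]
((467.2525939941406, 338.26605224609375), (9.379144668579102, 23.448726654052734), 42.921329498291016) [0.0555 0.0572]
```

View pics/w6.png

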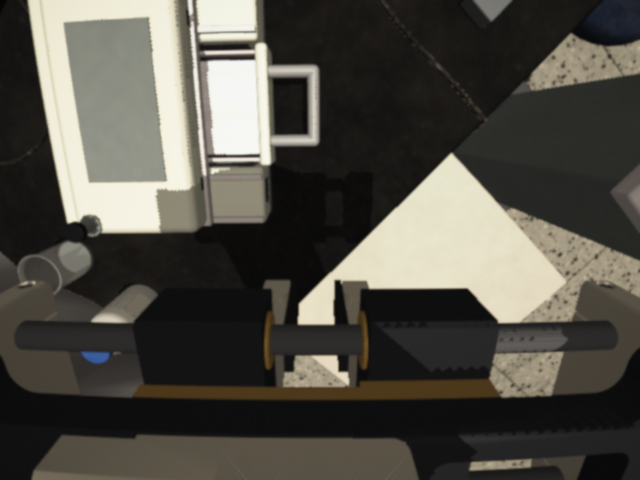

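The handle bar runs from (272,68) to (318,145), with its outer bar at column 313. Measured bar centre is (0.467, 0.338), matching the model to 2 mm. I'll grip it high so that the gripper body stays above the platen.

```bash
python3 -m inch '[{"delta_pos":[0.5,-0.02,0],"yaw":0,"gripper":0.21},{"delta_pos":[1,-0.039,0.2],"yaw":0,"gripper":0.21},{"delta_pos":[1,-0.039,0.6],"yaw":0,"gripper":0.21},{"delta_pos":[1,-0.039,1],"yaw":0,"gripper":0.21},{"delta_pos":[1,-0.039,1],"yaw":0,"gripper":0.21},{"delta_pos":[1,-0.039,1],"yaw":0,"gripper":0.21}]'
python3 - <<'E'
from h import *
s=status.observe();T=Ro.from_euler('xyz',s["orientation"]).as_matrix()
print(s["opening"],T.T@(np.array([.467,.3385,.047])-s["tool_pos"])*10)
E
```

```text
time_s: 15.12
tool_pos: [0.4672, 0.3404, 0.1058]
orientation: [-3.14, -0.0, -0.822]
wrist_force: [-0.8, 0.1, 1.2]
opening: 0.0186
grip_force: 0.0
0.018613032249620635 [0.01266255 0.01518905 0.58842318]
```

```bash
python3 -m inch '[{"delta_pos":[0,0.015,0.15],"yaw":0,"gripper":0.21},{"delta_pos":[0,0.015,0.3],"yaw":0,"gripper":0.21},{"delta_pos":[0,0.015,0.45],"yaw":0,"gripper":0.21},{"delta_pos":[0,0.015,0.5],"yaw":0,"gripper":0.21},{"delta_pos":[0,0.015,0.5],"yaw":0,"gripper":0.21}]'
```

```text
time_s: 15.75
tool_pos: [0.4653, 0.3385, 0.054]
orientation: [3.14, -0.0, -0.823]
wrist_force: [0.6, 0.5, -0.5]
opening: 0.0184
grip_force: 0.0
```

```bash
python3 -m inch '[{"delta_pos":[0,-0.01,0.04],"yaw":0,"gripper":0.21},{"delta_pos":[0,-0.01,0.075],"yaw":0,"gripper":0.21},{"delta_pos":[0,-0.01,0.075],"yaw":0,"gripper":0.21},{"delta_pos":[0,-0.01,0.075],"yaw":0,"gripper":0.05},{"delta_pos":[0,-0.01,0.075],"yaw":0,"gripper":0.05},{"delta_pos":[0,-0.01,0.075],"yaw":0,"gripper":0.05},{"delta_pos":[0,-0.01,0.075],"yaw":0,"gripper":0.05}]'
```

```text
time_s: 16.62
tool_pos: [0.4648, 0.3379, 0.0469]
orientation: [3.138, -0.0, -0.823]
wrist_force: [-4.7, -3.0, 3.8]
opening: 0.0088
grip_force: 30.0
```

```bash
python3 -m inch '[{"delta_pos":[0,0.04,0],"yaw":0,"gripper":0.05},{"delta_pos":[0,0.1,0],"yaw":0,"gripper":0.05},{"delta_pos":[0,0.16,0],"yaw":0,"gripper":0.05},{"delta_pos":[0,0.22,0],"yaw":0,"gripper":0.05},{"delta_pos":[0,0.28,0],"yaw":0,"gripper":0.05},{"delta_pos":[0,0.34,0],"yaw":0,"gripper":0.05},{"delta_pos":[0,0.4,0],"yaw":0,"gripper":0.05},{"delta_pos":[0,0.4,0],"yaw":0,"gripper":0.05}]'
```

```text
time_s: 17.62
tool_pos: [0.436, 0.3111, 0.047]
orientation: [3.14, -0.0, -0.823]
wrist_force: [0.4, -3.0, -1.3]
opening: 0.009
grip_force: 30.0
```

```bash
python3 -m inch '[{"delta_pos":[0,0.015,0],"yaw":0,"gripper":0.05},{"delta_pos":[0,0.03,0],"yaw":0,"gripper":0.05},{"delta_pos":[0,0.045,0],"yaw":0,"gripper":0.05},{"delta_pos":[0,0.06,0],"yaw":0,"gripper":0.05}]'
```

```text
time_s: 18.12
tool_pos: [0.4328, 0.3082, 0.047]
orientation: [-3.141, -0.0, -0.822]
wrist_force: [5.8, -1.4, -4.7]
opening: 0.0088
grip_force: 30.0
```

```bash
python3 -m inch '[{"delta_pos":[0,0.01,0],"yaw":0,"gripper":0.05},{"delta_pos":[0,0.02,0],"yaw":0,"gripper":0.05},{"delta_pos":[0,0.03,0],"yaw":0,"gripper":0.05},{"delta_pos":[0,0.04,0],"yaw":0,"gripper":0.05}]'
```

```text
time_s: 18.62
tool_pos: [0.4299, 0.3055, 0.0471]
orientation: [-3.141, -0.0, -0.822]
wrist_force: [5.4, -2.8, -4.4]
opening: 0.0089
grip_force: 30.0
```

```bash
python3 -m inch '[{"delta_pos":[0,0.01,0],"yaw":0,"gripper":0.05},{"delta_pos":[0,0.02,0],"yaw":0,"gripper":0.05},{"delta_pos":[0,0.03,0],"yaw":0,"gripper":0.05},{"delta_pos":[0,0.04,0],"yaw":0,"gripper":0.05}]' | grep -E 'pos|force'
```

```text
tool_pos: [0.427, 0.3028, 0.047]
wrist_force: [5.8, -1.1, -5.9]
grip_force: 30.0
```

```bash
python3 -m inch '[{"delta_pos":[0,0.01,0],"yaw":0,"gripper":0.05},{"delta_pos":[0,0.02,0],"yaw":0,"gripper":0.05},{"delta_pos":[0,0.03,0],"yaw":0,"gripper":0.05},{"delta_pos":[0,0.04,0],"yaw":0,"gripper":0.05}]' | grep -E 'pos|force'
```

```text
tool_pos: [0.4256, 0.302, 0.0472]
wrist_force: [12.4, 4.2, -14.6]
grip_force: 30.0
```

```bash
python3 -m inch '[{"delta_pos":[0,0.0,0],"yaw":0,"gripper":0.05},{"delta_pos":[0,0.005,0],"yaw":0,"gripper":0.05},{"delta_pos":[0,0.01,0],"yaw":0,"gripper":0.05}]' | grep -E 'pos|force'
```

```text
tool_pos: [0.4252, 0.3021, 0.0472]
wrist_force: [12.5, 4.9, -15.3]
grip_force: 30.0
```

```bash
python3 -m inch '[{"delta_pos":[0,0.005,0],"yaw":0,"gripper":0.05},{"delta_pos":[0,0.01,0],"yaw":0,"gripper":0.05},{"delta_pos":[0,0.01,0],"yaw":0,"gripper":0.05}]' | grep -E 'pos|force'
python3 - <<'E'
from h import *
s=status.observe(); print(s["joint_pos"],s["ft_torque"],s["opening"])
g=grab("top")
for r in spotter.silhouettes("top","platen")[:1]:
    P=maskpts(g,r["pixels"]); P=P[P[:,2]>.09]; print(r["confidence"],np.median(P[:,2]),cv2.minAreaRect((P[:,:2]*1000).astype(np.float32)))
E
```

```text
tool_pos: [0.4248, 0.3023, 0.0474]
wrist_force: [13.0, 6.7, -16.5]
grip_force: 30.0
[ 0.99569251  0.29723259 -0.55403324  0.00104574 -0.71202531 -0.24733254] [ 2.39385478 -4.73509887 -0.0962682 ] 0.008767553756221206
0.98 0.10722672110996212 ((567.8058471679688, 431.68597412109375), (99.53704833984375, 192.75860595703125), 43.40035629272461)
```

```bash
python3 -m inch '[{"delta_pos":[0,-0.03,0],"yaw":0,"gripper":0.05},{"delta_pos":[0,-0.045,0],"yaw":0,"gripper":0.15},{"delta_pos":[0,-0.045,0],"yaw":0,"gripper":0.15},{"delta_pos":[0,-0.045,0],"yaw":0,"gripper":0.15}]' | grep -E 'pos|force|open'
python3 -m inch '[{"delta_pos":[0,0,0],"yaw":0,"gripper":0.05},{"delta_pos":[0,0,0],"yaw":0,"gripper":0.05},{"delta_pos":[0,0,0],"yaw":0,"gripper":0.05},{"delta_pos":[0,0,0],"yaw":0,"gripper":0.05}]' | grep -E 'pos|force|open'
python3 -m inch '[{"delta_pos":[0,0.01,0],"yaw":0,"gripper":0.05},{"delta_pos":[0,0.02,0],"yaw":0,"gripper":0.05},{"delta_pos":[0,0.02,0],"yaw":0,"gripper":0.05}]' | grep -E 'pos|force|open'
```

```text
tool_pos: [0.4254, 0.3015, 0.0472]
wrist_force: [-0.5, -0.4, 0.2]
opening: 0.013
grip_force: 0.0
tool_pos: [0.4255, 0.3016, 0.0472]
wrist_force: [0.0, -0.9, 1.4]
opening: 0.0087
grip_force: 30.0
tool_pos: [0.4254, 0.3016, 0.0473]
wrist_force: [6.8, 2.7, -4.8]
opening: 0.0091
grip_force: 30.0
```

```bash
python3 -m inch '[{"delta_pos":[0,0.01,0],"yaw":0,"gripper":0.05},{"delta_pos":[0,0.02,0],"yaw":0,"gripper":0.05},{"delta_pos":[0,0.03,0],"yaw":0,"gripper":0.05},{"delta_pos":[0,0.03,0],"yaw":0,"gripper":0.05},{"delta_pos":[0,0.03,0],"yaw":0,"gripper":0.05}]' | grep -E 'pos|force|open'
```

```text
tool_pos: [0.4249, 0.3017, 0.0475]
wrist_force: [13.8, 6.9, -13.5]
opening: 0.0089
grip_force: 30.0
```

```bash
python3 -m inch '[{"delta_pos":[0,-0.03,0],"yaw":0,"gripper":0.05},{"delta_pos":[0,-0.045,0],"yaw":0,"gripper":0.05},{"delta_pos":[0,-0.045,0],"yaw":0,"gripper":0.22},{"delta_pos":[0,-0.045,0],"yaw":0,"gripper":0.22},{"delta_pos":[0,-0.045,0],"yaw":0,"gripper":0.22},{"delta_pos":[0,-0.045,0],"yaw":0,"gripper":0.22}]' | grep -E 'pos|force|open'
python3 -m inch '[{"delta_pos":[0,0,-0.1],"yaw":0,"gripper":0.22},{"delta_pos":[0,0,-0.3],"yaw":0,"gripper":0.22},{"delta_pos":[0,0,-0.7],"yaw":0,"gripper":0.22},{"delta_pos":[0,0,-1],"yaw":0,"gripper":0.22},{"delta_pos":[0,0,-1],"yaw":0,"gripper":0.22}]' | grep -E 'pos|force|open'
python3 -m inch '[{"delta_pos":[-0.4,0,-0.3],"yaw":0,"gripper":0.22},{"delta_pos":[-1,0,-0.5],"yaw":0,"gripper":0.22},{"delta_pos":[-1,0,-0.5],"yaw":0,"gripper":0.22},{"delta_pos":[-1,0,-0.5],"yaw":0,"gripper":0.22}]' | grep -E 'pos|force|open'
python3 - <<'E'
from h import *
g=grab("wrist"); save(g,"w8.png"); s=g["s"]
c,q=np.cos(np.radians(43)),np.sin(np.radians(43))
v,u=np.mgrid[0:480,0:640]; P=world(g,np.c_[u.ravel(),v.ravel()])
d=P-[.4672,.3383,0]; U=d[:,0]*c+d[:,1]*q; V=-d[:,0]*q+d[:,1]*c
m=(U>-.1)&(U<.0)&(abs(V)<.012)&(P[:,2]>.045)&(P[:,2]<.065)
h=np.percentile(U[m],[1,99]) ; print(s["time_s"],m.sum(),h); b=m&(U<h[0]+.012); print("bar moved",np.median(U[b]))
g=grab("top")
for n in ("platen","wedge","mouse"):
  for r in spotter.silhouettes("top",n)[:1]:
    P=maskpts(g,r["pixels"]); P=P[P[:,2]<.13]; print(n,r["confidence"],np.median(P[:,2]),cv2.minAreaRect((P[:,:2]*1000).astype(np.float32)))
E
```

```text
tool_pos: [0.425, 0.301, 0.047]
wrist_force: [-0.4, 0.7, 0.7]
opening: 0.0193
grip_force: 0.0
tool_pos: [0.4263, 0.3026, 0.1504]
wrist_force: [0.2, 0.9, -0.1]
opening: 0.0193
grip_force: 0.0
tool_pos: [0.3566, 0.3743, 0.1966]
wrist_force: [0.9, -0.7, -0.4]
opening: 0.0195
grip_force: 0.0
24.35 804 [-0.05858395 -0.00777636]
bar moved -0.0544333283050874
platen 0.83 0.10684428923554368 ((563.4791259765625, 439.44012451171875), (109.15658569335938, 218.16653442382812), 41.86183547973633)
wedge 0.92 0.016181977149918092 ((417.79638671875, 96.74627685546875), (149.59181213378906, 31.297855377197266), 89.54500579833984)
mouse 0.67 0.08271920364528373 ((528.35546875, 406.1961975097656), (301.5791320800781, 217.80709838867188), 43.09034729003906)
```

View pics/w8.png

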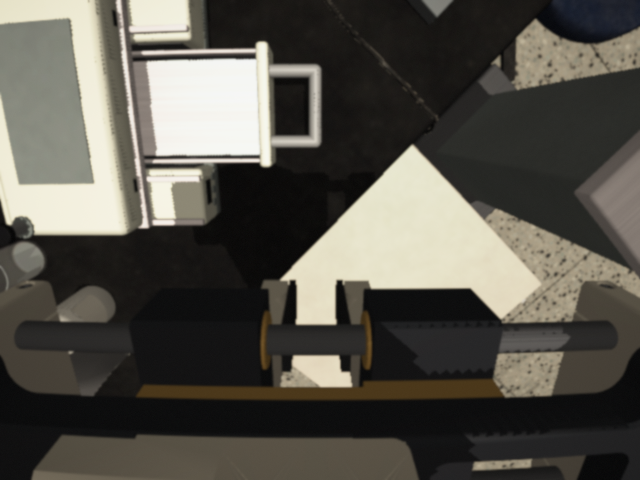

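The drawer stands out about 54 mm and stays against the stop. The wedge lies flat and clear, and the sealer has not moved. The robot is touching nothing.

```bash
python3 -c "
from workcell import order
print(order.job_done())"
```

```text
the job is handed in; nothing more can be done
None
```

I worked the wedge straight out and laid it flat on the bench, clear of the sealer and the drawer's path; I then pulled the drawer about 54 mm to a firm stop, with the sealer unmoved, and handed the job in at about 24 s (no verdict came back).

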